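# Bring the mill round on the spice carousel and set it with its twin

## Task

One mill stands among the spice jars on the lobed carousel under the counter shelf: turn the carousel by pushing its rim, not the things on it, until this mill rests squarely in the middle of the open front. Then reach in at a slant, draw the mill out from under the shelf board and stand it gently upright in the free end of the little tray, beside the other mill. Do not touch the spice jars, and leave the other mill and the things on the shelf as they are.

Things in the scene. Friction and masses are not known exactly. Their poses are not given: they have to be found in the camera images.
- stand_front (a point): Front place: fixed point at turntable-top height (38 mm above worktop), 80 mm in front of the turning axis, where the mill shall face front. x axis: level, into the shelf unit through the turning axis; y left. Shelf board above: x -5 to +210 mm, y +-145, underside 235 mm, top 253 mm above worktop; rod legs at x +12 and +190, y +-137. A gripper must come in tilted 30 to 45 degrees.
- turntable_centre (a point): Centre of the turntable's top, 38 mm above worktop; axes turn with it. Wooden board 24 mm thick (underside 14 mm above worktop), radius 114 mm, with ten rounded lobes on its rim, 22 mm wide, reaching out to radius 133 mm, at 18, 54, 90... degrees from its x axis. Five places 80 mm from the axis, at 180, 252, 324, 36, 108 degrees, each half-way between two lobes.
- turntable (a joint): How far the turntable has been turned since the start, rad, growing counter-clockwise seen from above, no stops in reach. Bearing with slight friction (about 0.7 N at the rim): it stays where it is left, coasting a degree or two when pushed slowly. A fixed black knife block (about x 0.62 to 0.80, y -0.03 to 0.17, 230 mm tall) stands close to the left of the shelf unit: do not sweep a wide gripper far to the left.
- mill_mid (a point): Middle (on the axis, half-way up) of the mill to be fetched, loose on the turntable: round, 132 mm tall, foot 66 mm below this point; straight glass body 58 mm in diameter up to 74 mm above the foot, steel head 60 mm above it; about 0.26 kg; z up. The only mill on the turntable, taller and thicker than the jars. At the start 45 to 100 degrees from the front, to either side.
- tray_free (a point): Middle of the tray's free end, on its inner floor (6 mm above worktop), where the mill shall stand. Fixed wooden tray, 240 x 100 mm, 18 mm high, walls 6 mm. y axis: along the tray towards the other mill, 124 mm away; x across it (inside reaches 44 mm either way); the inside ends 52 mm away in -y.
- salt_mid (a point): Middle (half-way up) of the other mill, same shape and size, standing loose in the other end of the tray: leave it alone.
- jar_1: Spice jar standing loose on the turntable, 42 mm in diameter, 100 mm tall, origin in the middle of its foot, 80 mm from the turning axis in one of the other four places.
- jar_2: Spice jar standing loose on the turntable, 42 mm in diameter, 100 mm tall, origin in the middle of its foot, 80 mm from the turning axis in one of the other four places.
- jar_3: Spice jar standing loose on the turntable, 42 mm in diameter, 100 mm tall, origin in the middle of its foot, 80 mm from the turning axis in one of the other four places.
- jar_4: Spice jar standing loose on the turntable, 42 mm in diameter, 100 mm tall, origin in the middle of its foot, 80 mm from the turning axis in one of the other four places.
- shelf_jar_1: Spice jar standing loose on top of the shelf board, 42 mm in diameter, 100 mm tall, origin in the middle of its foot: leave it alone.
- shelf_jar_2: Spice jar standing loose on top of the shelf board, 42 mm in diameter, 100 mm tall, origin in the middle of its foot: leave it alone.
- shelf_glass: Drinking glass standing loose on top of the shelf board, 77 mm in diameter, 89 mm tall, origin in the middle of its foot: leave it alone.

How it is judged:
By the outcome, as a careful person would: the job done as asked, in the order asked, and still so for the second after the job is handed in, with the robot touching nothing.
It also fails if it takes over 69 s, if anything falls off the work surface, if the arm or the gripper's body presses on something with over 40 N, if the wrist force passes 120 N, or if a joint passes its speed limit or range.

## Robot

A 6-joint arm with a two-finger parallel gripper is mounted at the origin on a cart in front of the work surface, level with it; the furniture and walls round the work are solid. World frame = base frame: x ahead of the robot, y to its left, z up, the work surface at z = 0. Lengths are in m, angles in rad, forces in N, time in s.
With the tool pointing down it reaches from about 0.375 to 0.9 m from the base axis. Payload 3.1 kg.
Tool frame: the origin (TCP) lies midway between the tips of the shut fingers; the grasp point (between the pads) lies 19 mm behind it; z points along the fingers, y is the line along which they close (so a half turn about z gives the same grasp; the last joint's range is limited). The gripper opens to 87 mm and grips with 3 to 60 N. Pads are 19 mm wide; open, the fingers measure 117 mm over their backs; the gripper's body (75 mm by 190 mm) begins 51 mm behind the grasp point.
Start: joints at [1.169, 0.527, 1.433, -0, 1.181, -0.178], TCP at [0.138, 0.61, 0.223] pointing down, gripper open.
Joint ranges: [-3.08, 3.08], [-0.75, 2.2], [0.22, 2.44], [-1.43, 4.57], [0, 2.65], [-2.85, 2.85]. Speed limits (rad/s): [2.79, 2.79, 3.14, 3.14, 3.14, 3.14].

## Interface

Orientations are given as a 3x3 rotation matrix whose columns are the frame's x, y, z axes.
In Python, from plant import r, optics, sign_off gives the robot as it stands.
- The arm moves only by the shell command python3 -m pendant 'ROWS'. ROWS is JSON, a list of rows, each a list of 7 numbers: the shift along the tool's x, y, z in m, then the turn, a rotation vector about the tool's x, y, z in degrees, then the closure, from 0 (fully open) to 1 (shut). In form: [[dx, dy, dz, ax, ay, az, gripper], ...]. A call has exactly 10 rows; each row shifts and turns the commanded pose from where the row before left it, along the tool's axes as they then stand; what a row does not reach is not made up. A row lasts 1/12 s, in which the tool goes at most 41.7 mm and 7.16 degrees, less where a joint would pass 70% of its speed; a pose out of reach is approached as far as the arm can. A call is refused whole if a number of a shift passes 0.0417 or a number of a turn 7.16, either way. A call with a gripper value outside its range is refused whole. The fingers move at their own pace and stop on an object; the grip force is fixed at half the most. Time passes only in rows, so rows that do not move let the fingers close, or fill a call up. It gives the time, the measured TCP pose, the force, the opening and the grip force at its end, in the units of the state.
- r.get_obs(): the state, without advancing time (a new reading comes with each control period).
- optics.grab_frame(name): name is "scene" or "top" or "wrist"; returns a dict with "img" (400x640x3 uint8, red, green, blue), "range_z" (400x640 float32, m along the optical axis (not along the pixel's ray), 0 where there is no reading), "fx", "fy", "cx", "cy" (pixels), "rvec" (rotation vector, rad) and "tvec" (3), from world to camera coordinates, as OpenCV has them. Camera axes: x right, y down, z forward; pixel columns grow to the right and rows downward; lengths in m; the calibration is good to about 2 mm. The wrist camera is an equidistant fisheye: a pixel r from the principal point sees the ray r / f radians off the axis. A picture is of the moment at which its call begins.
- sign_off(): hands the job in; it is judged then, once.
The state is a dict: "time_s": time; "joint_pos": joint angles; "joint_velocities": joint speeds; "tau": joint torques, N m; "ee_pos": TCP position; "tcp_rot": TCP orientation; "wrist_force": force on the tool from outside, world axes, zero at the start; "wrist_torque": the same for the moment, N m; "gripper_width": opening from 0.0 (shut) to 1.0 (fully open); "finger_force": force on a finger pad.
Only numpy, scipy, OpenCV 4.12 (cv2) and the standard library are available. Lean on these libraries where they do the work, as an engineer would, in place of code of your own. Each camera call takes 0.05 s, during which the arm holds its last target. There are 200 camera calls.

## Working session

There is one attempt and no reset: what is moved stays moved. The work goes in short steps, Python scripts to look and compute and a shell command to move; the robot and the scene stay as the last step left them, time stands still between calls to the robot, and variables do not carry over. Pictures are saved under pics/ and viewed, at most 10 in all, crops included, and the job is handed in when it is done.

```bash
mkdir -p pics; ls
cat > h.py <<'E'
import numpy as np,cv2
from plant import r,optics
def save(n,f): cv2.imwrite(f'pics/{n}.png',f['img'][:,:,::-1])
def cloud(f):
    v,u=np.mgrid[0:400,0:640]; z=f['range_z']
    P=np.stack([(u-f['cx'])/f['fx']*z,(v-f['cy'])/f['fy']*z,z],-1)
    R=cv2.Rodrigues(np.array(f['rvec'],float))[0]
    return (P-np.array(f['tvec']).ravel())@R
E
python3 - <<'E'
from h import *
for n in('scene','top'):
    f=optics.grab_frame(n); save(n+'0',f); np.savez(n+'0.npz',**f); R=cv2.Rodrigues(np.array(f['rvec'],float))[0]; print(n,-R.T@np.array(f['tvec']).ravel(),R[2])
o=r.get_obs();print(o['ee_pos'],o['tcp_rot'],o['time_s'],o['gripper_width'])
E
```

```text
pics
scene [0.23376643 0.63950188 0.73602005] [ 0.40678358 -0.72453482 -0.55639592]
top [-0.10181737 -0.25599116  1.10988055] [ 0.60243001  0.13935975 -0.78591154]
[0.13779687 0.60893575 0.22164955] [[-9.75278577e-01  2.20977476e-01 -8.07551601e-04]
 [ 2.20978617e-01  9.75276949e-01 -1.82335444e-03]
 [ 3.84666199e-04 -1.95673016e-03 -9.99998012e-01]] 0.1 1.000435706722463
```

View pics/scene0.png

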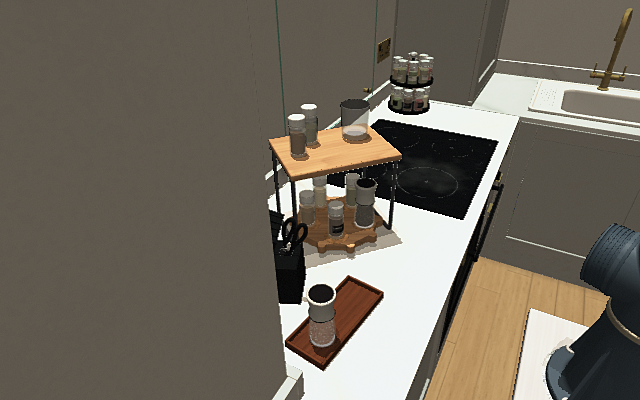

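View pics/top0.png

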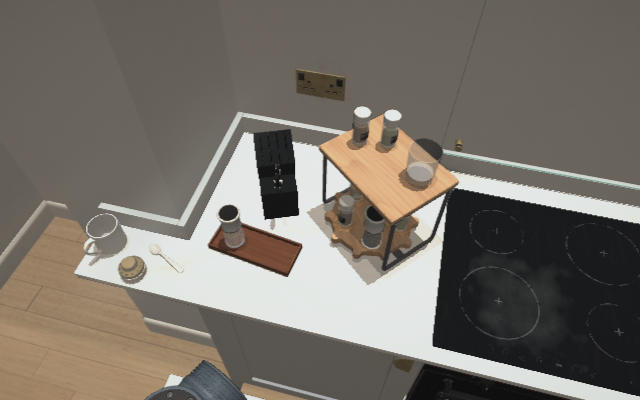

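The scene view shows the mill at (366,200), the other mill at (321,315) and the tray's free end near (365,295). The top view shows the board corners at about (320,150), (381,118), (457,180) and (391,216), the mill head at (374,215), and the tray from (210,243) to (300,260).

Run:
```python
from h import *
for n in('scene','top'):
    f=dict(np.load(n+'0.npz')); P=cloud(f); hsv=cv2.cvtColor(f['img'],cv2.COLOR_RGB2HSV)
    H,S,V=[hsv[...,i].astype(int) for i in range(3)]
    x,y,z=P[...,0],P[...,1],P[...,2]; ok=f['range_z']>0
    print(n)
    m=ok&(abs(z-.253)<.006)&(S>90)&(x>.3)&(x<1.2)
    q=P[m][:,:2].astype(np.float32); 
    rc=cv2.minAreaRect(q); print('board',len(q),rc,np.round(cv2.boxPoints(rc),3).tolist(),np.median(P[m][:,2]))
    m=ok&(z>.004)&(z<.026)&(S>110)&(V<140)&(x>.2)&(x<.75)&(y>0.0)&(y<.5)
    k,l,st,c=cv2.connectedComponentsWithStats(m.astype(np.uint8)); i=1+st[1:,4].argmax();q=P[l==i][:,:2].astype(np.float32); rc=cv2.minAreaRect(q); print('tray',len(q),rc,np.round(cv2.boxPoints(rc),3).tolist())
    m=ok&(abs(z-.038)<.006)&(S>60)&(x>.4)&(x<1.1)&(y<.1); q=P[m][:,:2].astype(np.float32); print('tt',len(q),cv2.minEnclosingCircle(q))
    # dark tops of mills : points at z .128-.175
    for a,lo,hi,xr,yr in(('salt',.125,.145,(.3,.7),(.05,.5)),('mill',.158,.176,(.4,1.),(-.4,0.1))):
        m=ok&(z>lo)&(z<hi)&(x>xr[0])&(x<xr[1])&(y>yr[0])&(y<yr[1])
        k,l,st,c=cv2.connectedComponentsWithStats(m.astype(np.uint8))
        for i in range(1,k):
            if st[i,4]>25:
                q=P[l==i]; print(a,st[i],np.round(q.mean(0),3),np.round(q[:,:2].min(0),3),np.round(q[:,:2].max(0),3))
```

```text
scene
board 3453 ((0.873759388923645, -0.6545621156692505), (0.3493257462978363, 1.2423572540283203), 23.07980728149414) [[0.4699999988079071, -0.15199999511241913], [0.9570000171661377, -1.2940000295639038], [1.277999997138977, -1.1579999923706055], [0.7910000085830688, -0.014999999664723873]] 0.25164644925452323
tray 2082 ((0.5213090777397156, 0.0974629670381546), (0.20670852065086365, 0.10023641586303711), 82.50574493408203) [[0.4580000042915344, 0.0020000000949949026], [0.5580000281333923, -0.012000000104308128], [0.5839999914169312, 0.19300000369548798], [0.48500001430511475, 0.20600000023841858]]
tt 1728 ((0.7299399375915527, -0.6256284117698669), 0.7306342124938965)
salt [286 246   9   5  29] [0.65  0.054 0.136] [0.641 0.05 ] [0.657 0.062]
salt [306 283  31  25 605] [0.522 0.144 0.136] [0.495 0.11 ] [0.553 0.171]
salt [248 350  37  50 304] [0.513 0.335 0.135] [0.512 0.286] [0.514 0.384]
mill [274 130  12   8  45] [ 0.959 -0.376  0.169] [ 0.939 -0.4  ] [ 0.964 -0.344]
mill [262 140   7  10  41] [ 0.96  -0.295  0.167] [ 0.957 -0.313] [ 0.963 -0.278]
mill [355 178  23  15 261] [ 
[... 965 characters left out ...]
7)
salt [ 98 153 106  54 527] [0.55  0.35  0.135] [0.511 0.283] [0.699 0.5  ]
salt [258 171  18   6  51] [0.677 0.088 0.135] [0.667 0.065] [0.688 0.109]
salt [217 204  23  20 372] [0.522 0.139 0.138] [0.495 0.111] [0.555 0.17 ]
mill [291  96  66  16 300] [0.96  0.001 0.167] [ 0.955 -0.103] [0.967 0.099]
mill [370 110  15   6  53] [ 0.96  -0.163  0.169] [ 0.956 -0.188] [ 0.965 -0.146]
mill [401 115  56  15 258] [ 0.96  -0.321  0.167] [ 0.955 -0.4  ] [ 0.968 -0.239]
mill [279 164  16   5  42] [0.69  0.031 0.167] [0.681 0.012] [0.699 0.051]
mill [259 167  17   5  41] [0.668 0.081 0.167] [0.659 0.061] [0.679 0.099]
mill [364 205  22  20 265] [ 0.584 -0.223  0.169] [ 0.563 -0.254] [ 0.619 -0.198]
```

Run:
```python
from h import *
for n in('scene','top'):
    f=dict(np.load(n+'0.npz')); P=cloud(f); hsv=cv2.cvtColor(f['img'],cv2.COLOR_RGB2HSV)
    H,S,V=[hsv[...,i].astype(int) for i in range(3)]
    x,y,z=P[...,0],P[...,1],P[...,2]; ok=f['range_z']>0
    for a,m in(('board',ok&(abs(z-.253)<.006)&(S>90)&(x>.45)&(x<.955)&(y<.0)&(y>-.5)),
               ('tray',ok&(z>.004)&(z<.026)&(S>110)&(V<140)&(x>.2)&(x<.75)&(y>-.1)&(y<.5)),
               ('block',ok&(V<60)&(z>.1)&(z<.24)&(x>.5)&(x<.9)&(y>-.1)&(y<.25))):
        k,l,st,c=cv2.connectedComponentsWithStats(m.astype(np.uint8)); i=1+st[1:,4].argmax();q=P[l==i][:,:2].astype(np.float32); rc=cv2.minAreaRect(q); print(n,a,len(q),rc,np.round(cv2.boxPoints(rc),3).tolist())
    m=ok&(abs(z-.038)<.005)&(S>60)&(x>.5)&(x<.85)&(y<-.05)&(y>-.4); q=P[m][:,:2]
    print('tt',cv2.minEnclosingCircle(q.astype(np.float32)))
    # lobes: angle of points with radius>118
    d=q-np.array([.673,-.215]); rr=np.hypot(*d.T); an=np.degrees(np.arctan2(d[:,1],d[:,0]))
    s=rr>119; ph=np.angle(np.mean(np.exp(1j*np.radians(an[s]*10))))/10; print('lobes at',np.degrees(ph),'mod 36', np.histogram(an[s]%360,36,(0,360))[0])
```

```text
scene board 3428 ((0.693053662776947, -0.23007270693778992), (0.29040470719337463, 0.22228515148162842), 48.930789947509766) [[0.5139999985694885, -0.2669999897480011], [0.6809999942779541, -0.4129999876022339], [0.871999979019165, -0.1940000057220459], [0.7049999833106995, -0.04800000041723251]]
scene tray 2594 ((0.5191565752029419, 0.081100232899189), (0.23971593379974365, 0.10023641586303711), 82.50574493408203) [[0.45399999618530273, -0.03099999949336052], [0.5529999732971191, -0.04399999976158142], [0.5839999914169312, 0.19300000369548798], [0.48500001430511475, 0.20600000023841858]]
scene block 1609 ((0.6770789623260498, 0.01752438396215439), (0.07645148783922195, 0.18600064516067505), 38.45661544799805) [[0.5889999866485596, 0.06700000166893005], [0.7049999833106995, -0.07900000363588333], [0.7649999856948853, -0.03200000151991844], [0.6489999890327454, 0.11400000005960464]]
tt ((0.6645830869674683, -0.2158970683813095), 0.13965557515621185)
lobes at nan mod 36 [0 0 0 0 0 0 0 0 0 0 0 0 0 0 0 0 0 0 0 0 0 0 0 0 0 0 0 0 0 0 0 0 0 0 0 0]
top board 5880 ((0.6915373206138611, -0.229
[... 301 characters left out ...]
53408813), (0.2386745661497116, 0.1014106348156929), 82.61422729492188) [[0.453000009059906, -0.032999999821186066], [0.5540000200271606, -0.04600000008940697], [0.5849999785423279, 0.19099999964237213], [0.48399999737739563, 0.20399999618530273]]
top block 2368 ((0.6966191530227661, 0.06596159189939499), (0.17887388169765472, 0.09966906905174255), 23.113651275634766) [[0.5950000286102295, 0.07699999958276749], [0.6340000033378601, -0.014999999664723873], [0.7979999780654907, 0.054999999701976776], [0.7590000033378601, 0.1469999998807907]]
tt ((0.6733075380325317, -0.2147659808397293), 0.1315610259771347)
lobes at nan mod 36 [0 0 0 0 0 0 0 0 0 0 0 0 0 0 0 0 0 0 0 0 0 0 0 0 0 0 0 0 0 0 0 0 0 0 0 0]
  return _methods._mean(a, axis=axis, dtype=dtype,
  ret = ret.dtype.type(ret / rcount)
```

```bash
cat >> h.py <<'E'
from scipy.spatial.transform import Rotation as Ro, Slerp
C=np.array([.6745,-.215]); SF=np.array([.6145,-.1625]); TR=np.array([.511,.0175])
def rot(psi,th):
    p,t=np.radians([psi,th]); z=np.array([np.cos(t)*np.cos(p),np.cos(t)*np.sin(p),-np.sin(t)]); y=np.array([-np.sin(p),np.cos(p),0])
    return np.stack([np.cross(y,z),y,z],1)
def plan(wps,g,start=None):
    """wps: (pos,psi,th,n) -> printed rows in tool axes"""
    if start is None: o=r.get_obs(); p,R=np.array(o['ee_pos']),np.array(o['tcp_rot'])
    else: p,R=np.array(start[0],float),rot(*start[1:])
    k=0
    for q,psi,th,n in wps:
        R2=rot(psi,th); S=Slerp([0,1],Ro.from_matrix([R,R2])); p0=p; Rc=R
        for i in range(1,n+1):
            pn=p0+(np.array(q)-p0)*i/n; Rn=S(i/n).as_matrix()
            d=Rc.T@(pn-p); w=np.degrees(Ro.from_matrix(Rc.T@Rn).as_rotvec())
            print('[%.4f,%.4f,%.4f,%.2f,%.2f,%.2f,%g],'%(*d,*w,g)); p,Rc=pn,Rn; k+=1
            if k%10==0: print()
        R=R2
def pol(a,rr,z): a=np.radians(a); return [C[0]+rr*np.cos(a),C[1]+rr*np.sin(a),z]
def st():
    o=r.get_obs(); R=np.array(o['tcp_rot']); z=R[:,2]
    print(round(o['time_s'],2),np.round(o['ee_pos'],4),'psi %.1f th %.1f'%(np.degrees(np.arctan2(z[1],z[0])),-np.degrees(np.arcsin(z[2]))),np.round(o['wrist_force'],1),np.round(o['joint_pos'],2),round(o['gripper_width'],3))
E
python3 -c "
from h import *
plan([([.42,.25,.26],-13,89.9,12),([.41,-.17,.22],-16,62,11),(pol(187,.21,.07),-20,40,7)],1)"
```

```text
[-0.0295,-0.0240,-0.0032,-0.01,-0.01,0.02,1],
[-0.0296,-0.0240,-0.0032,-0.01,-0.01,0.02,1],
[-0.0296,-0.0240,-0.0032,-0.01,-0.01,0.02,1],
[-0.0296,-0.0239,-0.0032,-0.01,-0.01,0.02,1],
[-0.0296,-0.0239,-0.0032,-0.01,-0.01,0.02,1],
[-0.0296,-0.0239,-0.0032,-0.01,-0.01,0.02,1],
[-0.0296,-0.0239,-0.0032,-0.01,-0.01,0.02,1],
[-0.0296,-0.0239,-0.0032,-0.01,-0.01,0.02,1],
[-0.0296,-0.0239,-0.0031,-0.01,-0.01,0.02,1],
[-0.0296,-0.0239,-0.0031,-0.01,-0.01,0.02,1],

[-0.0296,-0.0239,-0.0031,-0.01,-0.01,0.02,1],
[-0.0296,-0.0239,-0.0031,-0.01,-0.01,0.02,1],
[-0.0077,-0.0374,0.0036,0.07,-2.54,0.27,1],
[-0.0077,-0.0374,0.0040,0.07,-2.54,0.27,1],
[-0.0077,-0.0373,0.0044,0.07,-2.54,0.27,1],
[-0.0077,-0.0373,0.0048,0.07,-2.54,0.27,1],
[-0.0076,-0.0372,0.0052,0.07,-2.54,0.27,1],
[-0.0075,-0.0372,0.0056,0.07,-2.54,0.27,1],
[-0.0075,-0.0372,0.0059,0.07,-2.54,0.27,1],
[-0.0074,-0.0371,0.0063,0.07,-2.54,0.27,1],

[-0.0073,-0.0371,0.0067,0.07,-2.54,0.27,1],
[-0.0071,-0.0370,0.0070,0.07,-2.54,0.27,1],
[-0.0070,-0.0370,0.0074,0.07,-2.54,0.27,1],
[0.0008,-0.0075,0.0238,0.36,-3.14,0.45,1],
[0.0021,-0.0073,0.0238,0.36,-3.14,0.45,1],
[0.0033,-0.0072,0.0237,0.36,-3.14,0.45,1],
[0.0045,-0.0071,0.0235,0.36,-3.14,0.45,1],
[0.0058,-0.0070,0.0233,0.36,-3.14,0.45,1],
[0.0070,-0.0069,0.0230,0.36,-3.14,0.45,1],
[0.0082,-0.0068,0.0226,0.36,-3.14,0.45,1],
```

```bash
python3 -m pendant '[[-0.0295,-0.024,-0.003,0,0,0,1],[-0.0295,-0.024,-0.003,0,0,0,1],[-0.0295,-0.024,-0.003,0,0,0,1],[-0.0295,-0.024,-0.003,0,0,0,1],[-0.0295,-0.024,-0.003,0,0,0,1],[-0.0295,-0.024,-0.003,0,0,0,1],[-0.0295,-0.024,-0.003,0,0,0,1],[-0.0295,-0.024,-0.003,0,0,0,1],[-0.0295,-0.024,-0.003,0,0,0,1],[-0.0295,-0.024,-0.003,0,0,0,1]]' && python3 -m pendant '[[-0.0295,-0.024,-0.003,0,0,0,1],[-0.0295,-0.024,-0.003,0,0,0,1],[-0.0077,-0.0374,0.004,0,-2.5,0.3,1],[-0.0077,-0.0374,0.004,0,-2.5,0.3,1],[-0.0077,-0.0373,0.0044,0,-2.5,0.3,1],[-0.0077,-0.0373,0.0048,0,-2.5,0.3,1],[-0.0076,-0.0372,0.005,0,-2.5,0.3,1],[-0.0075,-0.0372,0.0055,0,-2.5,0.3,1],[-0.0075,-0.0372,0.006,0,-2.5,0.3,1],[-0.0074,-0.037,0.0063,0,-2.5,0.3,1]]'; python3 -c "
from h import *
st()"
```

```text
time_s: 0.93
ee_pos: [0.3732, 0.3086, 0.2525]
tcp_rot: [[-0.975, 0.221, -0.001], [0.221, 0.975, -0.0], [0.0, -0.0, -1.0]]
wrist_force: [-0.0, -0.6, 0.0]
gripper_width: 0.324
finger_force: 0.0
time_s: 1.77
ee_pos: [0.4127, -0.0537, 0.2281]
tcp_rot: [[-0.907, 0.26, 0.331], [0.247, 0.966, -0.083], [-0.341, 0.007, -0.94]]
wrist_force: [1.2, -0.2, -0.2]
gripper_width: 0.004
finger_force: 0.0
1.77 [ 0.4127 -0.0537  0.2281] psi -14.0 th 70.0 [ 1.2 -0.2 -0.2] [-0.45  0.12  2.16  0.14  0.52 -1.87] 0.004
```

```bash
python3 -m pendant '[[-0.0073,-0.0371,0.0067,0,-2.5,0.3,1],[-0.0071,-0.037,0.007,0,-2.5,0.3,1],[-0.007,-0.037,0.0074,0,-2.5,0.3,1],[0.0008,-0.0075,0.0238,0.36,-3.1,0.45,1],[0.002,-0.0073,0.0238,0.36,-3.1,0.45,1],[0.0033,-0.0072,0.0237,0.36,-3.1,0.45,1],[0.0045,-0.0071,0.0235,0.36,-3.1,0.45,1],[0.0058,-0.007,0.0233,0.36,-3.1,0.45,1],[0.007,-0.0069,0.023,0.36,-3.1,0.45,1],[0.008,-0.0068,0.0226,0.36,-3.1,0.45,1]]'
python3 - <<'E'
from h import *
st()
print('approach');plan([(pol(187,.175,.03),-20,40,4),(pol(187,.130,.024),-20,40,6)],1)
a=[187-54*i/25 for i in range(26)]
print('push');w=[]
for i in range(5,26,5): w.append((pol(a[i],.130-.006*i/25,.024),-20-15*i/25,40,6))
plan(w,1,(pol(187,.130,.024),-20,40))
E
```

```text
time_s: 2.6
ee_pos: [0.5055, -0.1633, 0.1948]
tcp_rot: [[-0.773, 0.361, 0.522], [0.291, 0.932, -0.214], [-0.564, -0.014, -0.826]]
wrist_force: [0.3, -0.0, -0.0]
gripper_width: 0.003
finger_force: 0.0
2.6 [ 0.5055 -0.1633  0.1948] psi -22.3 th 55.7 [ 0.3 -0.  -0. ] [-0.59  0.34  2.15  1.1   0.13 -2.85] 0.003
approach
[0.0188,-0.0169,0.0373,-0.35,-3.92,-0.09,1],
[0.0214,-0.0171,0.0359,-0.35,-3.92,-0.09,1],
[0.0238,-0.0172,0.0342,-0.35,-3.92,-0.09,1],
[0.0261,-0.0174,0.0324,-0.35,-3.92,-0.09,1],
[-0.0035,0.0034,0.0058,0.00,-0.00,0.00,1],
[-0.0035,0.0034,0.0058,0.00,0.00,0.00,1],
[-0.0035,0.0034,0.0058,0.00,0.00,0.00,1],
[-0.0035,0.0034,0.0058,0.00,0.00,0.00,1],
[-0.0035,0.0034,0.0058,0.00,0.00,0.00,1],
[-0.0035,0.0034,0.0058,0.00,0.00,0.00,1],

push
[0.0008,0.0038,-0.0010,0.38,-0.00,0.32,1],
[0.0009,0.0038,-0.0010,0.38,0.00,0.32,1],
[0.0009,0.0038,-0.0011,0.38,-0.00,0.32,1],
[0.0009,0.0038,-0.0011,0.38,-0.00,0.32,1],
[0.0009,0.0038,-0.0011,0.38,0.00,0.32,1],
[0.0009,0.0038,-0.0011,0.38,0.00,0.32,1],
[0.0005,0.0040,-0.0006,0.38,-0.00,0.32,1],
[0.0005,0.0039,-0.0006,0.38,0.00,0.32,1],
[0.
[... 232 characters left out ...]
,0.38,0.00,0.32,1],
[0.0002,0.0040,-0.0002,0.38,0.00,0.32,1],
[0.0002,0.0040,-0.0002,0.38,-0.00,0.32,1],
[0.0002,0.0040,-0.0003,0.38,-0.00,0.32,1],
[0.0003,0.0040,-0.0003,0.38,0.00,0.32,1],
[-0.0002,0.0039,0.0002,0.38,0.00,0.32,1],
[-0.0002,0.0039,0.0002,0.38,-0.00,0.32,1],

[-0.0002,0.0039,0.0002,0.38,0.00,0.32,1],
[-0.0001,0.0039,0.0002,0.38,-0.00,0.32,1],
[-0.0001,0.0039,0.0001,0.38,0.00,0.32,1],
[-0.0001,0.0039,0.0001,0.38,-0.00,0.32,1],
[-0.0005,0.0038,0.0006,0.38,-0.00,0.32,1],
[-0.0005,0.0038,0.0006,0.38,0.00,0.32,1],
[-0.0005,0.0038,0.0006,0.38,-0.00,0.32,1],
[-0.0005,0.0038,0.0006,0.38,0.00,0.32,1],
[-0.0005,0.0038,0.0005,0.38,-0.00,0.32,1],
[-0.0004,0.0039,0.0005,0.38,0.00,0.32,1],
```

```bash
python3 -m pendant '[[0,0,-0.012,0,0,0,1],[0,0,-0.012,0,0,0,1],[0,0,-0.012,0,0,7.1,1],[0,0,-0.012,0,0,7.1,1],[0,0,0,0,0,7.1,1],[0,0,0,0,0,7.1,1],[0,0,0,0,0,7.1,1],[0,0,0,0,0,7.1,1],[0,0,0,0,0,7.1,1],[0,0,0,0,0,7.1,1]]' |tail -5 && python3 -m pendant '[[0,0,0,0,0,7.1,1],[0,0,0,0,0,7.1,1],[0,0,0,0,0,7.1,1],[0,0,0,0,0,7.1,1],[0,0,0,0,0,7.1,1],[0,0,0,0,0,7.1,1],[0,0,0,0,0,7.1,1],[0,0,0,0,0,7.1,1],[0,0,0,0,0,7.1,1],[0,0,0,0,0,7.1,1]]'
sed -i 's/y=np.array(\[-np.sin(p),np.cos(p),0\])/y=-np.array([-np.sin(p),np.cos(p),0])/' h.py
python3 - <<'E'
from h import *
st()
plan([(pol(187,.21,.10),-20,40,9),(pol(187,.175,.03),-20,40,4),(pol(187,.130,.024),-20,40,6)],1)
E
```

```text
ee_pos: [0.4819, -0.1534, 0.2316]
tcp_rot: [[-0.15, 0.84, 0.522], [0.93, 0.299, -0.213], [-0.335, 0.454, -0.826]]
wrist_force: [0.6, -1.0, -0.3]
gripper_width: -0.0
finger_force: 0.0
time_s: 4.27
ee_pos: [0.4819, -0.1534, 0.2315]
tcp_rot: [[0.745, 0.415, 0.522], [0.585, -0.782, -0.213], [0.32, 0.464, -0.826]]
wrist_force: [0.8, -0.8, 0.2]
gripper_width: 0.005
finger_force: 0.0
4.27 [ 0.4819 -0.1534  0.2315] psi -22.2 th 55.7 [ 0.8 -0.8  0.2] [-0.61  0.22  2.16  0.64  0.21 -0.21] 0.005
[-0.0117,0.0001,0.0132,-0.69,1.68,5.94,1],
[-0.0120,0.0011,0.0129,-0.69,1.68,5.94,1],
[-0.0122,0.0022,0.0125,-0.69,1.68,5.94,1],
[-0.0122,0.0034,0.0122,-0.69,1.68,5.94,1],
[-0.0122,0.0045,0.0119,-0.69,1.68,5.94,1],
[-0.0120,0.0056,0.0116,-0.69,1.68,5.94,1],
[-0.0117,0.0067,0.0113,-0.69,1.68,5.94,1],
[-0.0113,0.0077,0.0111,-0.69,1.68,5.94,1],
[-0.0108,0.0087,0.0109,-0.69,1.68,5.94,1],
[-0.0084,-0.0040,0.0172,-0.00,0.00,0.00,1],

[-0.0084,-0.0040,0.0172,0.00,0.00,0.00,1],
[-0.0084,-0.0040,0.0172,0.00,0.00,0.00,1],
[-0.0084,-0.0040,0.0172,0.00,0.00,0.00,1],
[0.0035,-0.0034,0.0058,-0.00,0.00,0.00,1],
[0.0035,-0.0034,0.0058,0.00,0.00,0.00,1],
[0.0035,-0.0034,0.0058,0.00,0.00,0.00,1],
[0.0035,-0.0034,0.0058,0.00,0.00,0.00,1],
[0.0035,-0.0034,0.0058,0.00,0.00,0.00,1],
[0.0035,-0.0034,0.0058,0.00,0.00,0.00,1],
```

```bash
python3 -m pendant '[[-0.0117,0,0.0132,-0.7,1.7,5.9,1],[-0.012,0.001,0.0129,-0.7,1.7,5.9,1],[-0.0122,0.0022,0.0125,-0.7,1.7,5.9,1],[-0.0122,0.0034,0.0122,-0.7,1.7,5.9,1],[-0.0122,0.0045,0.0119,-0.7,1.7,5.9,1],[-0.012,0.0056,0.0116,-0.7,1.7,5.9,1],[-0.0117,0.0067,0.0113,-0.7,1.7,5.9,1],[-0.0113,0.0077,0.0111,-0.7,1.7,5.9,1],[-0.0108,0.0087,0.0109,-0.7,1.7,5.9,1],[0,0,0,0,0,0,1]]' >/dev/null;  python3 - <<'E'
from h import *
st()
plan([(pol(187,.175,.03),-20,40,7),(pol(187,.130,.024),-20,40,6)],1)
E
```

```text
5.1 [ 0.4766 -0.2054  0.1574] psi -14.7 th 47.7 [ 0.4  0.5 -0.1] [-0.86  0.5   2.32  2.22  0.5  -1.51] 0.008
[-0.0096,0.0004,0.0165,-0.72,1.00,3.17,1],
[-0.0098,0.0007,0.0163,-0.72,1.00,3.17,1],
[-0.0101,0.0011,0.0161,-0.72,1.00,3.17,1],
[-0.0103,0.0014,0.0160,-0.72,1.00,3.17,1],
[-0.0105,0.0018,0.0158,-0.72,1.00,3.17,1],
[-0.0106,0.0022,0.0157,-0.72,1.00,3.17,1],
[-0.0108,0.0026,0.0155,-0.72,1.00,3.17,1],
[0.0035,-0.0034,0.0058,-0.00,0.00,0.00,1],
[0.0035,-0.0034,0.0058,0.00,0.00,0.00,1],
[0.0035,-0.0034,0.0058,0.00,0.00,0.00,1],

[0.0035,-0.0034,0.0058,0.00,0.00,0.00,1],
[0.0035,-0.0034,0.0058,0.00,0.00,0.00,1],
[0.0035,-0.0034,0.0058,0.00,0.00,0.00,1],
```

```bash
python3 -m pendant '[[-0.0096,0,0.0165,-0.7,1,3.2,1],[-0.0098,0.0007,0.0163,-0.7,1,3.2,1],[-0.01,0.001,0.016,-0.7,1,3.2,1],[-0.0103,0.0014,0.016,-0.7,1,3.2,1],[-0.0105,0.0018,0.0158,-0.7,1,3.2,1],[-0.0106,0.0022,0.0157,-0.7,1,3.2,1],[-0.0108,0.0026,0.0155,-0.7,1,3.2,1],[0,0,0,0,0,0,1],[0,0,0,0,0,0,1],[0,0,0,0,0,0,1]]' >/dev/null;  python3 - <<'E'
from h import *
st()
f=optics.grab_frame('top'); save('top1',f)
plan([(pol(187,.130,.024),-20,40,10)],1)
E
```

```text
5.93 [ 0.5032 -0.2335  0.0345] psi -19.5 th 39.7 [0.3 1.  0.2] [-0.86  1.01  2.35  2.69  1.07 -1.69] 0.005
[0.0016,-0.0017,0.0037,-0.03,-0.04,0.03,1],
[0.0016,-0.0017,0.0037,-0.03,-0.04,0.03,1],
[0.0016,-0.0017,0.0037,-0.03,-0.04,0.03,1],
[0.0016,-0.0017,0.0037,-0.03,-0.04,0.03,1],
[0.0016,-0.0017,0.0037,-0.03,-0.04,0.03,1],
[0.0016,-0.0017,0.0037,-0.03,-0.04,0.03,1],
[0.0016,-0.0017,0.0037,-0.03,-0.04,0.03,1],
[0.0016,-0.0017,0.0037,-0.03,-0.04,0.03,1],
[0.0016,-0.0017,0.0037,-0.03,-0.04,0.03,1],
[0.0016,-0.0017,0.0037,-0.03,-0.04,0.03,1],
```

View pics/top1.png

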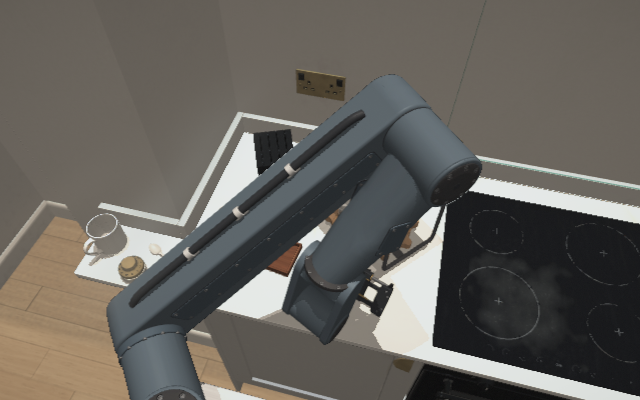

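The top view shows the arm covering most of the work: its elbow is near (430,150), apparently above the shelf unit. I'll check its height from the depth image.

Run:
```python
from h import *
for n in ('top','scene'):
    f=optics.grab_frame(n); save(n+'2',f); P=cloud(f); hsv=cv2.cvtColor(f['img'],cv2.COLOR_RGB2HSV).astype(int)
    m=(f['range_z']>0)&(hsv[...,0]>85)&(hsv[...,0]<125)&(hsv[...,1]>40)&(P[...,2]>.1)
    q=P[m]; print(n,len(q),np.round(q.min(0),3),np.round(q.max(0),3))
    for lo in np.arange(.1,1,.1):
        s=q[(q[:,2]>lo)&(q[:,2]<lo+.1)]
        if len(s): print(round(lo,1),len(s),np.round(s.min(0)[:2],2),np.round(s.max(0)[:2],2))
```

```text
top 2013 [ 0.086 -0.366  0.237] [0.426 0.147 0.618]
0.2 30 [ 0.15 -0.13] [0.25 0.07]
0.3 820 [ 0.09 -0.07] [0.29 0.15]
0.4 707 [ 0.23 -0.29] [ 0.39 -0.01]
0.5 455 [ 0.3 -0.3] [ 0.43 -0.13]
0.6 1 [ 0.39 -0.37] [ 0.39 -0.37]
scene 35790 [-0.013 -1.203  0.1  ] [0.864 0.216 0.614]
0.1 2515 [-0.01 -1.2 ] [0.86 0.15]
0.2 3127 [ 0.04 -0.29] [0.85 0.22]
0.3 14028 [ 0.06 -0.33] [0.7  0.21]
0.4 8435 [ 0.19 -0.27] [0.49 0.1 ]
0.5 7049 [ 0.3  -0.31] [ 0.55 -0.02]
0.6 636 [ 0.34 -0.31] [ 0.55 -0.15]
```

View pics/scene2.png

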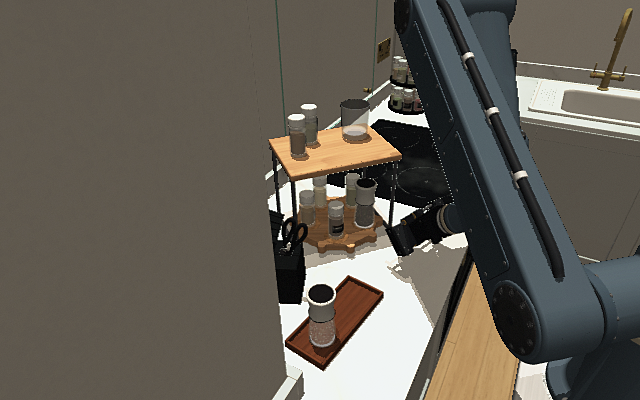

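The scene view shows the tip at (405,250), just outside the rim near (385,238). The elbow is about 0.5 m up, clear of the shelf, and the mill at (366,200) is unmoved. Next I enter the lobe gap.

```bash
python3 -m pendant '[[0.0016,-0.0017,0.0037,0,0,0,1],[0.0016,-0.0017,0.0037,0,0,0,1],[0.0016,-0.0017,0.0037,0,0,0,1],[0.0016,-0.0017,0.0037,0,0,0,1],[0.0016,-0.0017,0.0037,0,0,0,1],[0.0016,-0.0017,0.0037,0,0,0,1],[0.0016,-0.0017,0.0037,0,0,0,1],[0.0016,-0.0017,0.0037,0,0,0,1],[0.0016,-0.0017,0.0037,0,0,0,1],[0.0016,-0.0017,0.0037,0,0,0,1]]' >/dev/null;  python3 - <<'E'
from h import *
st()
f=optics.grab_frame('scene'); cv2.imwrite('pics/s3.png',cv2.resize(f['img'][130:290,250:470,::-1],None,fx=3,fy=3,interpolation=2))
w=[(pol(187-50*i/5,.130-.006*i/5,.024),-20-15*i/5,40,[5,5,5,5,10][i-1]) for i in range(1,6)]
plan(w,1)
E
```

```text
6.92 [ 0.5453 -0.2312  0.0217] psi -19.6 th 39.7 [ 0.6 -0.5  0.2] [-0.75  0.99  2.25  2.76  0.97 -1.62] 0.005
[-0.0007,-0.0043,-0.0015,-0.52,-0.07,0.43,1],
[-0.0007,-0.0043,-0.0015,-0.52,-0.07,0.43,1],
[-0.0008,-0.0043,-0.0016,-0.52,-0.07,0.43,1],
[-0.0008,-0.0043,-0.0016,-0.52,-0.07,0.43,1],
[-0.0008,-0.0043,-0.0017,-0.52,-0.07,0.43,1],
[-0.0006,-0.0044,-0.0007,-0.46,-0.00,0.39,1],
[-0.0006,-0.0044,-0.0007,-0.46,-0.00,0.39,1],
[-0.0007,-0.0044,-0.0008,-0.46,0.00,0.39,1],
[-0.0007,-0.0043,-0.0008,-0.46,-0.00,0.39,1],
[-0.0007,-0.0043,-0.0008,-0.46,0.00,0.39,1],

[-0.0002,-0.0044,-0.0003,-0.46,-0.00,0.39,1],
[-0.0003,-0.0044,-0.0003,-0.46,-0.00,0.39,1],
[-0.0003,-0.0044,-0.0004,-0.46,0.00,0.39,1],
[-0.0003,-0.0044,-0.0004,-0.46,0.00,0.39,1],
[-0.0004,-0.0044,-0.0004,-0.46,-0.00,0.39,1],
[0.0001,-0.0044,0.0001,-0.46,-0.00,0.39,1],
[0.0001,-0.0044,0.0001,-0.46,0.00,0.39,1],
[0.0000,-0.0044,0.0001,-0.46,0.00,0.39,1],
[0.0000,-0.0044,0.0000,-0.46,0.00,0.39,1],
[-0.0000,-0.0044,-0.0000,-0.46,-0.00,0.39,1],

[0.0002,-0.0021,0.0003,-0.23,-0.00,0.19,1],
[0.0002,-0.0021,0.0003,-0.23,0.00,0.19,1],
[0.0002,-0.0022,0.0002,-0.23,-0.00,0.19,1],
[0.0002,-0.0022,0.0002,-0.23,-0.00,0.19,1],
[0.0002,-0.0022,0.0002,-0.23,0.00,0.19,1],
[0.0002,-0.0022,0.0002,-0.23,0.00,0.19,1],
[0.0002,-0.0022,0.0002,-0.23,-0.00,0.19,1],
[0.0002,-0.0022,0.0002,-0.23,-0.00,0.19,1],
[0.0002,-0.0022,0.0002,-0.23,0.00,0.19,1],
[0.0002,-0.0022,0.0002,-0.23,0.00,0.19,1],
```

View pics/s3.png

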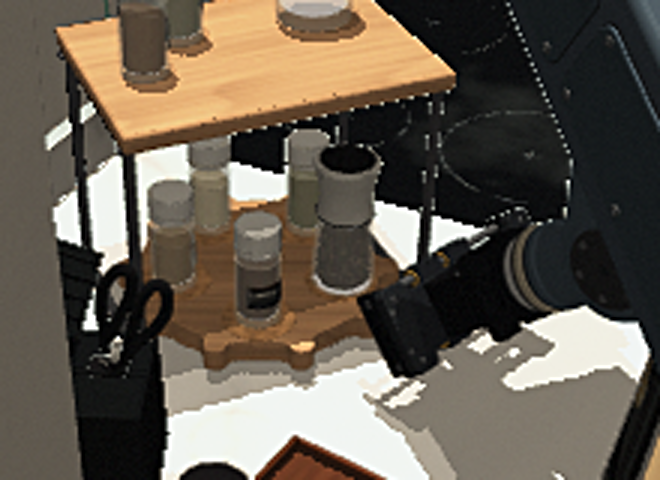

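The crop shows the closed fingers at (400,340) beside the rim in front of the mill at (345,215), with visible lobes at (215,355) and (300,350). The mill is untouched, so I push clockwise.

```bash
python3 -m pendant '[[-0.0007,-0.0043,-0.0015,-0.5,0,0.4,1],[-0.0007,-0.0043,-0.0015,-0.5,0,0.4,1],[-0.0008,-0.0043,-0.0016,-0.5,0,0.4,1],[-0.0008,-0.0043,-0.0016,-0.5,0,0.4,1],[-0.0008,-0.0043,-0.0017,-0.5,0,0.4,1],[-0.0006,-0.0044,-0.0007,-0.46,0,0.4,1],[-0.0006,-0.0044,-0.0007,-0.46,0,0.4,1],[-0.0007,-0.0044,-0.0008,-0.46,0,0.4,1],[-0.0007,-0.0043,-0.0008,-0.46,0,0.4,1],[-0.0007,-0.0043,-0.0008,-0.46,0,0.4,1]]' >/dev/null
cat >> h.py <<'E'
def mill(n='scene',lo=.158,hi=.178):
    f=optics.grab_frame(n); P=cloud(f); x,y,z=P[...,0],P[...,1],P[...,2]
    m=(f['range_z']>0)&(z>lo)&(z<hi)&(np.hypot(x-C[0],y-C[1])<.13)
    k,l,s,c=cv2.connectedComponentsWithStats(m.astype(np.uint8)); i=1+s[1:,4].argmax(); q=P[l==i]
    c,rad=cv2.minEnclosingCircle(q[:,:2].astype(np.float32)); c=np.array(c)
    print('mill',n,len(q),np.round(c,4),'r',round(rad,4),'ang %.1f rad %.4f'%(np.degrees(np.arctan2(*(c-C)[::-1]))%360,np.hypot(*(c-C)))); return f
E
python3 -c "
from h import *
st(); mill()"
```

```text
7.8 [ 0.5489 -0.1864  0.0239] psi -26.0 th 39.7 [-0.1  0.1  0.7] [-0.57  1.    2.27  3.04  1.01 -1.59] 0.005
mill scene 273 [ 0.5916 -0.2077] r 0.0306 ang 174.9 rad 0.0832
```

```bash
python3 -m pendant '[[-0.0002,-0.0044,-0.0003,-0.46,0,0.4,1],[-0.0003,-0.0044,-0.0003,-0.46,0,0.4,1],[-0.0003,-0.0044,-0.0004,-0.46,0,0.4,1],[-0.0003,-0.0044,-0.0004,-0.46,0,0.4,1],[-0.0004,-0.0044,-0.0004,-0.46,0,0.4,1],[0.0001,-0.0044,0.0001,-0.46,0,0.4,1],[0.0001,-0.0044,0.0001,-0.46,0,0.4,1],[0,-0.0044,0.0001,-0.46,0,0.4,1],[0,-0.0044,0,-0.46,0,0.4,1],[0,-0.0044,0,-0.46,0,0.4,1]]' >/dev/null
python3 -c "
from h import *
st(); mill()
plan([(pol(139,.125,.024),-36,40,5),(pol(132.5,.124,.024),-38,40,10)],1)"
```

```text
8.68 [ 0.568  -0.1469  0.0238] psi -31.9 th 39.8 [ 0.1 -0.6 -0. ] [-0.37  0.97  2.22  3.33  0.93 -1.55] 0.006
mill scene 286 [ 0.6    -0.1817] r 0.0313 ang 155.9 rad 0.0816
[0.0003,-0.0034,0.0004,-0.64,-0.05,0.48,1],
[0.0003,-0.0034,0.0004,-0.64,-0.05,0.48,1],
[0.0003,-0.0034,0.0004,-0.64,-0.05,0.48,1],
[0.0002,-0.0034,0.0003,-0.64,-0.05,0.48,1],
[0.0002,-0.0034,0.0003,-0.64,-0.05,0.48,1],
[0.0002,-0.0014,0.0002,-0.15,-0.00,0.13,1],
[0.0002,-0.0014,0.0002,-0.15,0.00,0.13,1],
[0.0002,-0.0014,0.0002,-0.15,-0.00,0.13,1],
[0.0002,-0.0014,0.0002,-0.15,0.00,0.13,1],
[0.0002,-0.0014,0.0002,-0.15,0.00,0.13,1],

[0.0002,-0.0014,0.0002,-0.15,-0.00,0.13,1],
[0.0002,-0.0014,0.0002,-0.15,0.00,0.13,1],
[0.0002,-0.0014,0.0002,-0.15,-0.00,0.13,1],
[0.0002,-0.0014,0.0002,-0.15,-0.00,0.13,1],
[0.0002,-0.0014,0.0002,-0.15,0.00,0.13,1],
```

```bash
python3 -m pendant '[[0.0003,-0.0034,0.0004,-0.6,0,0.4,1],[0.0003,-0.0034,0.0004,-0.6,0,0.4,1],[0.0003,-0.0034,0.0004,-0.6,0,0.4,1],[0.0002,-0.003,0.0003,-0.6,0,0.4,1],[0.0002,-0.0025,0.0003,-0.4,0,0.4,1],[0.0002,-0.002,0.0003,-0.15,0,0.13,1],[0.0002,-0.002,0.0003,-0.15,0,0.13,1],[0.0002,-0.002,0.0003,-0.15,0,0.13,1],[0.0002,-0.002,0.0003,-0.15,0,0.13,1],[0.0002,-0.002,0.0003,-0.15,0,0.13,1]]' >/dev/null
python3 -c "
from h import *
st(); mill(); mill('top')
plan([(pol(131,.124,.024),-37,40,10)],1)"
```

```text
9.57 [ 0.586  -0.1279  0.0236] psi -36.5 th 39.8 [-1.7  0.1  0.2] [-0.25  0.95  2.15  3.54  0.84 -1.59] 0.002
mill scene 286 [ 0.6083 -0.1662] r 0.0315 ang 143.6 rad 0.0822
mill top 368 [ 0.6095 -0.1649] r 0.0305 ang 142.4 rad 0.0821
[0.0001,-0.0009,0.0001,-0.04,-0.03,0.04,1],
[0.0001,-0.0009,0.0001,-0.04,-0.03,0.04,1],
[0.0001,-0.0009,0.0001,-0.04,-0.03,0.04,1],
[0.0001,-0.0009,0.0001,-0.04,-0.03,0.04,1],
[0.0001,-0.0009,0.0001,-0.04,-0.03,0.04,1],
[0.0001,-0.0009,0.0001,-0.04,-0.03,0.04,1],
[0.0001,-0.0009,0.0001,-0.04,-0.03,0.04,1],
[0.0001,-0.0009,0.0001,-0.04,-0.03,0.04,1],
[0.0001,-0.0009,0.0001,-0.04,-0.03,0.04,1],
[0.0001,-0.0009,0.0001,-0.04,-0.03,0.04,1],
```

```bash
python3 -m pendant '[[0.0001,-0.0009,0.0001,0,0,0,1],[0.0001,-0.0009,0.0001,0,0,0,1],[0.0001,-0.0009,0.0001,0,0,0,1],[0.0001,-0.0009,0.0001,0,0,0,1],[0.0001,-0.0009,0.0001,0,0,0,1],[0.0001,-0.0009,0.0001,0,0,0,1],[0.0001,-0.0009,0.0001,0,0,0,1],[0.0001,-0.0009,0.0001,0,0,0,1],[0.0001,-0.0007,0.0001,0,0,0,1],[0,0,0,0,0,0,1]]' >/dev/null
python3 -c "
from h import *
st(); mill(); mill('top')
o=r.get_obs(); p=np.array(o['ee_pos']); z=np.array(o['tcp_rot'])[:,2]; b=p-.06*np.array([.755,-.655,0]); b[2]=.03
plan([(b,-37,40,6)],1)"
```

```text
10.5 [ 0.592  -0.1221  0.0238] psi -36.5 th 39.7 [ 0.3  0.2 -0.1] [-0.24  0.95  2.13  3.56  0.82 -1.6 ] 0.007
mill scene 291 [ 0.6109 -0.1616] r 0.0312 ang 140.0 rad 0.0830
mill top 364 [ 0.6124 -0.1612] r 0.0303 ang 139.1 rad 0.0822
[-0.0056,-0.0008,-0.0083,-0.07,-0.04,0.07,1],
[-0.0056,-0.0008,-0.0083,-0.07,-0.04,0.07,1],
[-0.0056,-0.0008,-0.0083,-0.07,-0.04,0.07,1],
[-0.0056,-0.0007,-0.0083,-0.07,-0.04,0.07,1],
[-0.0056,-0.0007,-0.0083,-0.07,-0.04,0.07,1],
[-0.0056,-0.0007,-0.0083,-0.07,-0.04,0.07,1],
```

```bash
python3 -m pendant '[[0,0.0015,0,0,0,0,1],[0,0.0015,0,0,0,0,1],[-0.004,0.001,-0.006,0,0,0,1],[-0.0056,0,-0.0083,0,0,0,1],[-0.0056,0,-0.0083,0,0,0,1],[-0.0056,0,-0.0083,0,0,0,1],[-0.0056,0,-0.0083,0,0,0,1],[0,0,-0.008,0,0,0,1],[0,0,-0.005,0,0,0,1],[0,0,0,0,0,0,1]]' >/dev/null
python3 -c "
from h import *
st(); mill('scene'); mill('top')
M=np.array([.613,-.162,.138]); z=rot(-38,42)[:,2]
plan([(M-.091*z,-38,42,10),(M+.019*z,-38,42,15)],0)"
```

```text
11.43 [ 0.5427 -0.0907  0.0374] psi -36.4 th 39.8 [-0.4 -0.2 -0.5] [-0.18  0.95  2.26  3.58  0.93 -1.54] 0.002
mill scene 289 [ 0.6124 -0.1611] r 0.0321 ang 139.0 rad 0.0822
mill top 367 [ 0.6124 -0.1623] r 0.0312 ang 139.7 rad 0.0815
[0.0143,0.0014,-0.0080,-0.12,-0.23,0.10,0],
[0.0143,0.0014,-0.0081,-0.12,-0.23,0.10,0],
[0.0143,0.0014,-0.0081,-0.12,-0.23,0.10,0],
[0.0142,0.0014,-0.0082,-0.12,-0.23,0.10,0],
[0.0142,0.0014,-0.0082,-0.12,-0.23,0.10,0],
[0.0142,0.0013,-0.0083,-0.12,-0.23,0.10,0],
[0.0142,0.0013,-0.0084,-0.12,-0.23,0.10,0],
[0.0141,0.0013,-0.0084,-0.12,-0.23,0.10,0],
[0.0141,0.0013,-0.0085,-0.12,-0.23,0.10,0],
[0.0141,0.0013,-0.0085,-0.12,-0.23,0.10,0],

[-0.0000,0.0000,0.0073,-0.00,-0.00,0.00,0],
[0.0000,-0.0000,0.0073,0.00,0.00,0.00,0],
[-0.0000,0.0000,0.0073,0.00,0.00,0.00,0],
[0.0000,-0.0000,0.0073,0.00,0.00,0.00,0],
[-0.0000,0.0000,0.0073,0.00,0.00,0.00,0],
[0.0000,-0.0000,0.0073,0.00,0.00,0.00,0],
[-0.0000,0.0000,0.0073,0.00,0.00,0.00,0],
[0.0000,-0.0000,0.0073,0.00,0.00,0.00,0],
[-0.0000,0.0000,0.0073,0.00,0.00,0.00,0],
[0.0000,-0.0000,0.0073,0.00,0.00,0.00,0],

[-0.0000,0.0000,0.0073,0.00,0.00,0.00,0],
[0.0000,-0.0000,0.0073,0.00,0.00,0.00,0],
[-0.0000,0.0000,0.0073,0.00,0.00,0.00,0],
[0.0000,-0.0000,0.0073,0.00,0.00,0.00,0],
[-0.0000,0.0000,0.0073,0.00,0.00,0.00,0],
```

```bash
python3 -m pendant '[[0.0143,0.0014,-0.008,0,-0.2,0.1,0],[0.0143,0.0014,-0.008,0,-0.2,0.1,0],[0.0143,0.0014,-0.008,-0.1,-0.2,0.1,0],[0.0142,0.0014,-0.0082,-0.1,-0.2,0.1,0],[0.0142,0.0014,-0.0082,-0.1,-0.2,0.1,0],[0.0142,0.0013,-0.0083,-0.1,-0.2,0.1,0],[0.0142,0.0013,-0.0084,-0.1,-0.2,0.1,0],[0.0141,0.0013,-0.0084,-0.1,-0.2,0.1,0],[0.0141,0.0013,-0.0085,-0.1,-0.2,0.1,0],[0.0141,0.0013,-0.0085,-0.1,-0.2,0.1,0]]' >/dev/null
python3 -c "
from h import *
st(); save('s4',optics.grab_frame('scene')); mill()
M=np.array([.6127,-.1618,.138]); z=rot(-38,42)[:,2]
plan([(M+.019*z,-38,42,14)],0)"
```

```text
12.37 [ 0.5595 -0.1212  0.1996] psi -37.5 th 41.7 [ 0.3 -0.1 -0.2] [-0.25  0.47  2.15  3.99  0.4  -2.09] 0.681Traceback (most recent call last):
  File "<string>", line 3, in <module>
    st(); save('s4',optics.grab_frame('scene')); mill()
                                                 ~~~~^^
  File "h.py", line 34, in mill
    k,l,s,c=cv2.connectedComponentsWithStats(m.astype(np.uint8)); i=1+s[1:,4].argmax(); q=P[l==i]
                                                                      ~~~~~~~~~~~~~~^^
ValueError: attempt to get argmax of an empty sequence
```

View pics/s4.png

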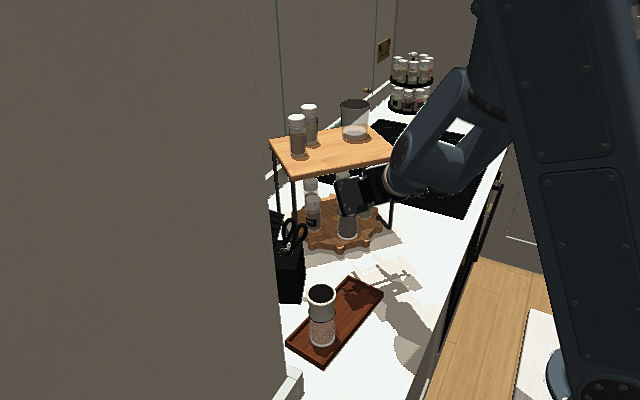

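The scene view shows the gripper at (365,190) pointing at the mill, whose foot is at (348,232), with the board and shelf things untouched. The mill is at the middle of the front.

```bash
python3 -c "
from h import *
M=np.array([.6127,-.1618,.138]); z=rot(-38,42)[:,2]
plan([(M+.019*z,-38,42,18)],0)" | sed -n '1p;18p'
python3 -m pendant '[[0,0,0.001,0,0,0,0],[0,0,0.003,0,0,0,0],[0,0,0.005,0,0,0,0],[0,0,0.006,0,0,0,0],[0,0,0.006,0,0,0,0],[0,0,0.006,0,0,0,0],[0,0,0.006,0,0,0,0],[0,0,0.006,0,0,0,0],[0,0,0.006,0,0,0,0],[0,0,0.006,0,0,0,0]]' >/dev/null
python3 -c "
from h import *
st()
f=optics.grab_frame('wrist'); save('w5',f)
M=np.array([.6127,-.1618,.138]); z=rot(-38,42)[:,2]
plan([(M+.019*z,-38,42,9)],0)"
```

```text
[-0.0003,0.0000,0.0061,-0.02,-0.04,-0.01,0],
[-0.0002,-0.0000,0.0061,-0.02,-0.04,-0.01,0],
13.3 [ 0.5897 -0.1442  0.1638] psi -37.5 th 41.8 [ 0.3 -0.1  1.1] [-0.29  0.57  2.1   3.84  0.43 -1.96] 0.999
[-0.0000,0.0000,0.0063,-0.04,-0.03,0.00,0],
[-0.0000,-0.0000,0.0063,-0.04,-0.03,0.00,0],
[-0.0000,-0.0000,0.0063,-0.04,-0.03,0.00,0],
[-0.0000,-0.0000,0.0063,-0.04,-0.03,0.00,0],
[-0.0000,-0.0000,0.0063,-0.04,-0.03,0.00,0],
[-0.0000,-0.0000,0.0063,-0.04,-0.03,0.00,0],
[-0.0000,-0.0000,0.0063,-0.04,-0.03,0.00,0],
[-0.0000,-0.0000,0.0063,-0.04,-0.03,0.00,0],
[-0.0000,-0.0000,0.0063,-0.04,-0.03,0.00,0],
```

View pics/w5.png

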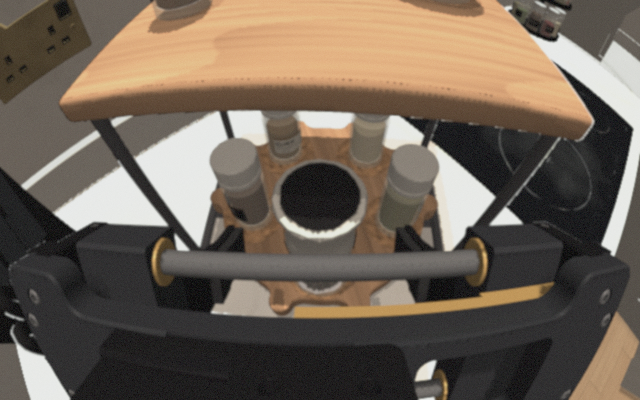

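The wrist view shows the mill head at (320,200), centred between the open fingers at (235,260) and (410,260). The jars on either side are clear of the fingers.

```bash
python3 -m pendant '[[0,0,0.0062,0,0,0,0],[0,0,0.0062,0,0,0,0],[0,0,0.0062,0,0,0,0],[0,0,0.0062,0,0,0,0],[0,0,0.0062,0,0,0,0],[0,0,0.0062,0,0,0,0],[0,0,0.0062,0,0,0,0],[0,0,0.0062,0,0,0,0],[0,0,0.0055,0,0,0,0],[0,0,0,0,0,0,0]]' |tail -3 && python3 -m pendant '[[0,0,0,0,0,0,1],[0,0,0,0,0,0,1],[0,0,0,0,0,0,1],[0,0,0,0,0,0,1],[0,0,0,0,0,0,1],[0,0,0,0,0,0,1],[0,0,0,0,0,0,1],[0,0,0,0,0,0,1],[0,0,0,0,0,0,1],[0,0,0,0,0,0,1]]' | tail -3
python3 -c "
from h import *
st()
o=r.get_obs();p=np.array(o['ee_pos']); b=np.array([-.755,.655,0])
plan([(p+[0,0,.014],-37.5,42,4),(p+.09*b+[0,0,.016],-35,42,16)],1)"
```

```text
wrist_force: [0.1, -0.7, -0.6]
gripper_width: 0.994
finger_force: 0.0
wrist_force: [-0.5, 0.2, 1.6]
gripper_width: 0.641
finger_force: 29.8
15.02 [ 0.622  -0.1689  0.128 ] psi -37.5 th 41.7 [-0.5  0.2  1.6] [-0.32  0.67  2.03  3.74  0.45 -1.89] 0.641
[0.0026,-0.0000,-0.0023,0.01,-0.07,-0.07,1],
[0.0026,-0.0000,-0.0023,0.01,-0.07,-0.07,1],
[0.0026,-0.0000,-0.0023,0.01,-0.07,-0.07,1],
[0.0026,-0.0000,-0.0023,0.01,-0.07,-0.07,1],
[-0.0037,-0.0003,-0.0043,0.12,0.00,-0.10,1],
[-0.0037,-0.0004,-0.0043,0.12,-0.00,-0.10,1],
[-0.0037,-0.0004,-0.0043,0.12,-0.00,-0.10,1],
[-0.0037,-0.0004,-0.0043,0.12,0.00,-0.10,1],
[-0.0037,-0.0004,-0.0043,0.12,-0.00,-0.10,1],
[-0.0037,-0.0004,-0.0043,0.12,0.00,-0.10,1],

[-0.0037,-0.0004,-0.0042,0.12,-0.00,-0.10,1],
[-0.0037,-0.0004,-0.0042,0.12,0.00,-0.10,1],
[-0.0037,-0.0005,-0.0042,0.12,-0.00,-0.10,1],
[-0.0037,-0.0005,-0.0042,0.12,0.00,-0.10,1],
[-0.0037,-0.0005,-0.0042,0.12,-0.00,-0.10,1],
[-0.0037,-0.0005,-0.0042,0.12,-0.00,-0.10,1],
[-0.0037,-0.0005,-0.0042,0.12,0.00,-0.10,1],
[-0.0037,-0.0005,-0.0042,0.12,-0.00,-0.10,1],
[-0.0037,-0.0006,-0.0042,0.12,0.00,-0.10,1],
[-0.0037,-0.0006,-0.0042,0.12,-0.00,-0.10,1],
```

```bash
python3 -m pendant '[[0.0026,0,-0.0023,0,0,0,1],[0.0026,0,-0.0023,0,0,0,1],[0.0026,0,-0.0023,0,0,0,1],[0.0026,0,-0.0023,0,0,0,1],[-0.0037,-0.0003,-0.0043,0,0,0,1],[-0.0037,-0.0003,-0.0043,0,0,0,1],[-0.0037,-0.0003,-0.0043,0,0,0,1],[-0.0037,-0.0003,-0.0043,0,0,0,1],[-0.0037,-0.0003,-0.0043,0,0,0,1],[-0.0037,-0.0003,-0.0043,0,0,0,1]]' |tail -3 && python3 -m pendant '[[-0.0037,-0.0003,-0.0043,0,0,0,1],[-0.0037,-0.0003,-0.0043,0,0,0,1],[-0.0037,-0.0003,-0.0043,0,0,0,1],[-0.0037,-0.0003,-0.0043,0,0,0,1],[-0.0037,-0.0003,-0.0043,0,0,0,1],[-0.0037,-0.0003,-0.0043,0,0,0,1],[-0.0037,-0.0003,-0.0043,0,0,0,1],[-0.0037,-0.0003,-0.0043,0,0,0,1],[-0.0037,-0.0003,-0.0043,0,0,0,1],[-0.0037,-0.0003,-0.0043,0,0,0,1]]' | tail -3
python3 -c "
from h import *
st(); save('s6',optics.grab_frame('scene'))
z=rot(3,42)[:,2]; T=np.array([TR[0],TR[1],.006+.1027])+.019*z
p=np.array(r.get_obs()['ee_pos']); mid=(p*.4+T*.6); mid[2]=.175
print(T); plan([(mid,-13,42,7),(T+[0,0,.03],3,42,7)],1)"
```

```text
wrist_force: [0.2, 0.5, -2.3]
gripper_width: 0.638
finger_force: 30.0
wrist_force: [0.4, -0.5, -2.8]
gripper_width: 0.643
finger_force: 30.0
16.68 [ 0.5527 -0.1093  0.1433] psi -37.5 th 41.7 [ 0.4 -0.5 -2.8] [-0.22  0.62  2.2   3.77  0.56 -1.82] 0.643
[0.5251004  0.01823897 0.09598652]
[-0.0022,-0.0072,-0.0093,2.61,-0.02,-2.37,1],
[-0.0019,-0.0077,-0.0090,2.61,-0.02,-2.37,1],
[-0.0016,-0.0082,-0.0086,2.61,-0.02,-2.37,1],
[-0.0012,-0.0086,-0.0082,2.61,-0.02,-2.37,1],
[-0.0009,-0.0091,-0.0078,2.61,-0.02,-2.37,1],
[-0.0005,-0.0094,-0.0074,2.61,-0.02,-2.37,1],
[-0.0001,-0.0098,-0.0070,2.61,-0.02,-2.37,1],
[-0.0073,-0.0067,0.0024,1.70,-0.00,-1.53,1],
[-0.0071,-0.0068,0.0026,1.70,0.00,-1.53,1],
[-0.0069,-0.0069,0.0028,1.70,0.00,-1.53,1],

[-0.0067,-0.0070,0.0030,1.70,-0.00,-1.53,1],
[-0.0065,-0.0071,0.0032,1.70,0.00,-1.53,1],
[-0.0063,-0.0072,0.0034,1.70,0.00,-1.53,1],
[-0.0062,-0.0073,0.0036,1.70,-0.00,-1.53,1],
```

View pics/s6.png

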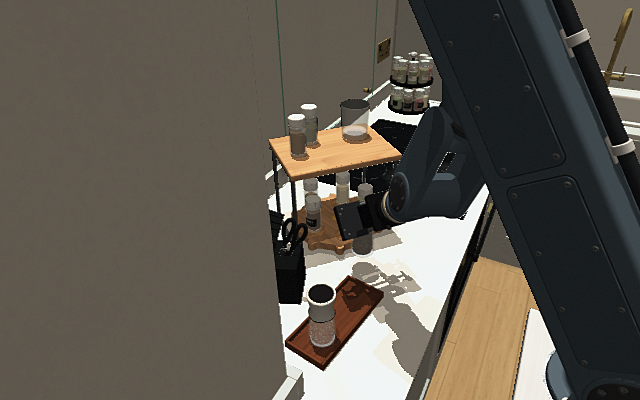

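The mill, foot near (362,250), hangs upright in the gripper and clear of the board. The jars, shelf things and other mill at (321,315) are unmoved.

```bash
python3 -m pendant '[[-0.0022,-0.0072,-0.0093,2.6,0,-2.4,1],[-0.002,-0.0077,-0.009,2.6,0,-2.4,1],[-0.0016,-0.0082,-0.0086,2.6,0,-2.4,1],[-0.0012,-0.0086,-0.0082,2.6,0,-2.4,1],[-0.001,-0.009,-0.0078,2.6,0,-2.4,1],[-0.0005,-0.0094,-0.0074,2.6,0,-2.4,1],[0,-0.0098,-0.007,2.6,0,-2.4,1],[-0.0073,-0.0067,0.0024,1.7,0,-1.5,1],[-0.007,-0.0068,0.0026,1.7,0,-1.5,1],[-0.007,-0.007,0.0028,1.7,0,-1.5,1]]' >/dev/null
python3 -c "
from h import *
st()
z=rot(3,42)[:,2]; T=np.array([TR[0],TR[1],.006+.1027])+.019*z
plan([(T+[0,0,.03],3,42,8)],1)"
```

```text
17.57 [ 0.533  -0.0116  0.1544] psi -6.2 th 41.7 [ 0.4 -0.7 -4.1] [-0.33  0.59  2.37  2.87  0.66 -1.51] 0.643
[-0.0036,-0.0036,0.0013,0.85,-0.04,-0.73,1],
[-0.0035,-0.0036,0.0014,0.85,-0.04,-0.73,1],
[-0.0035,-0.0037,0.0014,0.85,-0.04,-0.73,1],
[-0.0034,-0.0037,0.0015,0.85,-0.04,-0.73,1],
[-0.0034,-0.0037,0.0016,0.85,-0.04,-0.73,1],
[-0.0033,-0.0037,0.0016,0.85,-0.04,-0.73,1],
[-0.0033,-0.0037,0.0017,0.85,-0.04,-0.73,1],
[-0.0032,-0.0038,0.0017,0.85,-0.04,-0.73,1],
```

```bash
python3 -m pendant '[[-0.0036,-0.0036,0.0013,0.4,0,-0.3,1],[-0.0035,-0.0036,0.0014,0.4,0,-0.3,1],[-0.0035,-0.0037,0.0014,0.4,0,-0.3,1],[-0.0034,-0.0037,0.0015,0.4,0,-0.3,1],[-0.0034,-0.0037,0.0016,0.4,0,-0.3,1],[-0.0033,-0.0037,0.0016,0.4,0,-0.3,1],[-0.0033,-0.0037,0.0017,0.4,0,-0.3,1],[-0.0032,-0.0038,0.0017,0.4,0,-0.3,1],[0,0,0,0,0,0,1],[0,0,0,0,0,0,1]]' >/dev/null
python3 - <<'E'
from h import *
st()
f=optics.grab_frame('scene'); save('s7',f); np.savez('s7.npz',**f); P=cloud(f)
# points of held mill glass below the fingers, by height slice
x,y,z=P[...,0],P[...,1],P[...,2]; m=(f['range_z']>0)&(np.hypot(x-.512,y-.014)<.06)
for lo in np.arange(.02,.10,.01):
    q=P[m&(z>lo)&(z<lo+.01)]
    if len(q)>8: print(round(lo,2),len(q),np.round(q.min(0),3),np.round(q.max(0),3))
E
```

```text
18.4 [0.5258 0.0183 0.1251] psi -2.0 th 41.8 [ 0.1  0.2 -2.3] [-0.29  0.7   2.41  2.88  0.81 -1.55] 0.636
0.03 14 [0.486 0.017 0.036] [0.532 0.046 0.04 ]
0.04 85 [0.485 0.012 0.04 ] [0.536 0.049 0.05 ]
0.05 74 [0.486 0.024 0.05 ] [0.537 0.049 0.06 ]
0.06 76 [0.489 0.029 0.06 ] [0.539 0.048 0.07 ]
0.07 63 [0.491 0.033 0.07 ] [0.535 0.047 0.079]
0.08 60 [0.498 0.034 0.08 ] [0.535 0.047 0.09 ]
0.09 48 [0.5   0.034 0.09 ] [0.535 0.046 0.1  ]
```

View pics/s7.png

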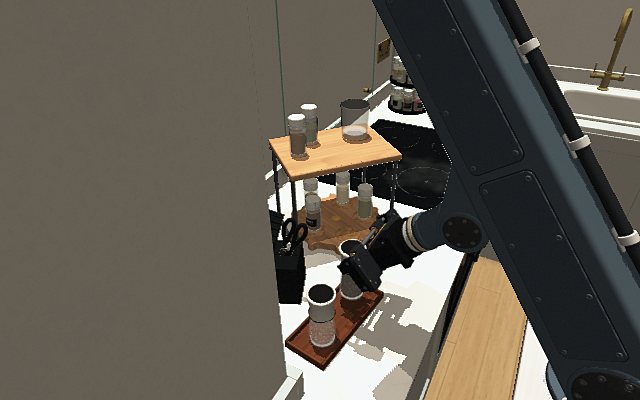

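The mill hangs upright over the tray's free end at (350,270), beside the other mill at (321,315), and its foot measures about 30 mm above the floor. I lower it slowly.

```bash
python3 -m pendant '[[-0.0022,0,0.002,0,0,0,1],[-0.0022,0,0.002,0,0,0,1],[-0.0022,0,0.002,0,0,0,1],[-0.0022,0,0.002,0,0,0,1],[-0.0022,0,0.002,0,0,0,1],[-0.0022,0,0.002,0,0,0,1],[-0.0022,0,0.002,0,0,0,1],[-0.0022,0,0.002,0,0,0,1],[-0.0007,0,0.0007,0,0,0,1],[0,0,0,0,0,0,1]]' | grep -E 'force'
python3 -c "
from h import *
st()"
```

```text
wrist_force: [-0.8, -1.4, -4.6]
finger_force: 30.0
19.28 [0.5261 0.0181 0.1002] psi -2.0 th 41.8 [-0.8 -1.4 -4.6] [-0.29  0.79  2.42  2.9   0.91 -1.59] 0.64
```

```bash
python3 -m pendant '[[-0.0004,0,0.0004,0,0,0,1],[-0.0004,0,0.0004,0,0,0,1],[-0.0004,0,0.0004,0,0,0,1],[-0.0004,0,0.0004,0,0,0,1],[-0.0004,0,0.0004,0,0,0,1],[-0.0004,0,0.0004,0,0,0,1],[-0.0003,0,0.0003,0,0,0,1],[0,0,0,0,0,0,1],[0,0,0,0,0,0,1],[0,0,0,0,0,0,1]]' | grep -E 'force'
python3 -c "
from h import *
st()"
```

```text
wrist_force: [0.2, -0.0, -3.7]
finger_force: 30.0
20.12 [0.5264 0.0181 0.0969] psi -2.0 th 41.8 [ 0.2 -0.  -3.7] [-0.29  0.81  2.42  2.9   0.92 -1.59] 0.642
```

```bash
python3 -m pendant '[[-0.0003,0,0.0003,0,0,0,1],[-0.0003,0,0.0003,0,0,0,1],[-0.0003,0,0.0003,0,0,0,1],[-0.0002,0,0.0002,0,0,0,1],[0,0,0,0,0,0,1],[0,0,0,0,0,0,1],[0,0,0,0,0,0,1],[0,0,0,0,0,0,1],[0,0,0,0,0,0,1],[0,0,0,0,0,0,1]]' | grep -E 'force'
python3 -c "
from h import *
st()"
```

```text
wrist_force: [-1.7, -0.4, 6.3]
finger_force: 29.7
20.95 [0.5268 0.0181 0.0959] psi -2.0 th 41.7 [-1.7 -0.4  6.3] [-0.29  0.81  2.42  2.9   0.93 -1.59] 0.644
```

```bash
python3 -m pendant '[[0,0,0,0,0,0,0.1],[0,0,0,0,0,0,0],[0,0,0,0,0,0,0],[0,0,0,0,0,0,0],[0,0,0,0,0,0,0],[0,0,0,0,0,0,0],[0,0,0,0,0,0,0],[0,0,0,0,0,0,0],[0,0,-0.003,0,0,0,0],[0,0,-0.005,0,0,0,0]]' | grep -E 'force|width'
python3 -m pendant '[[0,0,-0.008,0,0,0,0],[0,0,-0.01,0,0,0,0],[0,0,-0.01,0,0,0,0],[0,0,-0.01,0,0,0,0],[0,0,-0.01,0,0,0,0],[0,0,-0.01,0,0,0,0],[0,0,-0.01,0,0,0,0],[0,0,-0.01,0,0,0,0],[0,0,-0.01,0,0,0,0],[0,0,-0.01,0,0,0,0]]' | grep -E 'force|width'
python3 - <<'E'
from h import *
st()
f=optics.grab_frame('scene'); save('s8',f); P=cloud(f); x,y,z=P[...,0],P[...,1],P[...,2]
for nm,c in(('mill',TR),('salt',(.5265,.1405))):
    for lo,hi in((.03,.06),(.125,.146)):
        q=P[(f['range_z']>0)&(z>lo)&(z<hi)&(np.hypot(x-c[0],y-c[1])<.055)]
        if len(q)>5: print(nm,lo,np.round(q.min(0),3),np.round(q.max(0),3),np.round(cv2.minEnclosingCircle(q[:,:2].astype(np.float32))[0],4))
E
```

```text
wrist_force: [0.4, 0.5, -0.1]
gripper_width: 1.0
finger_force: 0.0
wrist_force: [0.5, 0.7, 0.4]
gripper_width: 1.003
finger_force: 0.0
22.62 [0.4887 0.0257 0.1781] psi -2.4 th 43.4 [0.5 0.7 0.4] [-0.29  0.48  2.44  2.82  0.61 -1.48] 1.003
mill 0.03 [0.487 0.007 0.03 ] [0.538 0.048 0.06 ] [0.5126 0.0234]
mill 0.125 [ 0.487 -0.011  0.125] [0.545 0.05  0.139] [0.515  0.0186]
salt 0.03 [0.496 0.125 0.03 ] [0.547 0.169 0.06 ] [0.5228 0.1425]
salt 0.125 [0.494 0.11  0.125] [0.552 0.17  0.14 ] [0.5232 0.1401]
```

View pics/s8.png

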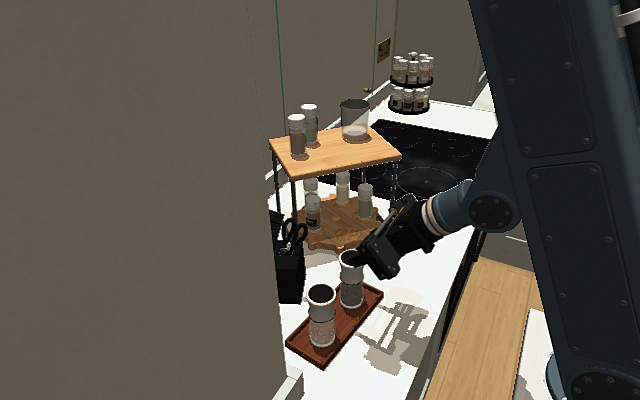

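The final view shows the mill upright at (351,280) in the tray's free end, measured within about 5 mm of its middle. The other mill at (321,315), the jars and the shelf things are unmoved, and the gripper is clear above.

```bash
python3 -c "
from plant import sign_off
print(sign_off())"
```

```text
the job is handed in; nothing more can be done
None
```

The carousel was turned by its rim until the mill faced front, and the mill now stands upright in the tray's free end, within about 5 mm of its middle; the jars, the other mill and the shelf things were not moved, and the job was handed in at about 23 s.

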